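Post a spent battery through the self-closing flap of the collection bin

ROBOT

A 6-joint arm with a two-finger parallel gripper is mounted at the origin on a cart in front of the work surface, level with it; the furniture and walls round the work are solid. World frame = base frame: x ahead of the robot, y to its left, z up, the work surface at z = 0. Lengths are in mm, angles in degrees, forces in N, time in s.
With the tool pointing down it reaches from about 250 to 800 mm from the base axis. Payload 3.9 kg.
Tool frame: the origin (TCP) lies where the fingers leave the gripper's body, on its centre line; the fingertips stand 73 mm ahead of it and the grasp point (between the pads) lies 54 mm ahead of it; z points along the fingers, y is the line along which they close (so a half turn about z gives the same grasp; the last joint's range is limited). The gripper opens to 85 mm and grips with 20 to 120 N. Pads are 22 mm wide; open, the fingers measure 114 mm over their backs; the gripper's body (76 mm by 85 mm) begins 54 mm behind the grasp point. The pads swing forward as they close: fully open they stand 13 mm farther back than shut.
Start: joints at [72.88, 14.897, -7.913, 67.191, 0, 90], TCP at [154.542, 501.729, 303.904] pointing down, gripper open.
Joint ranges: [-159.42, 159.42], [-47.68, 98.78], [-73.54, 78.23], [-108.79, 121.32], [-90, 84.71], [-180, 180]. Speed limits (degrees/s): [147.25, 147.25, 180, 180, 180, 180].

INTERFACE

Orientations are given as [roll, pitch, yaw] about the fixed x, y, z axes, in that order (R = Rz(yaw) Ry(pitch) Rx(roll)).
In Python, from workcell import ctrl gives the robot as it stands. The module is installed in compiled form; this text tells all that it offers.
- The arm moves only by the tool send_rows, never from a script. Its argument "deltas" is a list of rows, each an object with "dp": the shift along the tool's x, y, z in m, a list of three; "roll": the turn about the tool's z in degrees; "gripper": the opening, from 0 (shut) to 1 (fully open). In form: [{"dp": [x, y, z], "roll": roll, "gripper": gripper}, ...]. A call has 1 to 12 rows; each row is the pose to reach, as a shift and turn from the pose commanded when the call began, along the tool's axes at that moment; what a row does not reach only later rows make up. A row lasts 1/8 s, in which the tool goes at most 62.5 mm and 10.7 degrees, less where a joint would pass 70% of its speed; a pose out of reach is approached as far as the arm can. A call with a gripper value outside its range is refused whole. The fingers move at their own pace and stop on an object; "force" is the grip in N (left out, the last holds). Time passes only in rows, so rows that repeat a pose let the fingers close. It gives the time, the measured TCP pose, the force, the opening and the grip force at its end, in the units of the state.
- ctrl.read_state(): the state, without advancing time (a new reading comes with each control period).
- ctrl.capture(name): name is "scene" or "top" or "wrist"; returns a dict with "frame" (420x560x3 uint8, red, green, blue), "fovy" (degrees; the focal length in pixels is half the picture's height over the tangent of half this angle, whatever the lens; pixels are square), "cx", "cy" (the principal point, pixels), "distortion" ([k1, k2, p1, p2, k3] as OpenCV has them; the pictures are not rectified), "world_from_camera" (4x4, takes a point from camera to world coordinates). Camera axes: x right, y down, z forward; pixel columns grow to the right and rows downward; lengths in mm; the calibration is good to about 2 mm. A picture is of the moment at which its call begins. There is no depth.
- ctrl.close_job(): hands the job in; it is judged then, once.
The state is a dict: "t": time; "qpos": joint angles; "joint_vel": joint speeds; "joint_efforts": joint torques, N m; "ee_pos": TCP position; "tool_rot": TCP orientation; "wrist_force": force on the tool from outside, world axes, zero at the start; "torque": the same for the moment, N m; "finger_gap": finger opening in mm; "finger_force": force on a finger pad.
Only numpy, scipy, OpenCV 4.12 (cv2) and the standard library are available. Lean on these libraries where they do the work, as an engineer would, in place of code of your own. Each camera call takes 0.05 s, during which the arm holds its last target. There are 200 camera calls.

TASK

Put the spent battery lying in the groove on the lid of the battery bin into the bin without picking it up: with one fingertip push the bin's self-closing flap well open while the battery is still on the ledge, and with the other finger push the battery over the sill so that it drops through the opening, keeping the flap open until it has dropped. Then withdraw so that the flap swings shut, and leave the mug, the roll of tape and the food tin beside the bin alone.

Things in the scene. Friction and masses are not known exactly. Their poses are not given: they have to be found in the camera images.
- bin: Clear pantry bin, 278 (x) x 195 (y) x 117 mm high, fixed to the bench; four spent batteries lie on its floor and stay there. On it a grey lid: ledge in front, sloping aluminium flap behind, then a hood. Origin: centre of its underside, on the bench; x from the ledge to the back, y left, z up. Space inside: x -130 to 132, y -90 to 90 mm, floor at z = 3. Nothing overhangs the ledge or the flap.
- groove (a point): Middle of the groove that runs along y across the lid's ledge, 4.5 mm wide, 3.5 deep, at the ledge's level: 121 mm above the bench. Axes as the bin's. The level ledge reaches from 63 mm before the groove to the sill 25 mm behind it, and 102 mm to either side, with a 4 mm high lip along its front and sides.
- sill (a point): Middle of the sill, the ledge's rear edge where the opening begins, at ledge level. Axes as the bin's. The opening is 152 mm wide (y) and 100 mm long (x), between two upright cheek plates 3 mm thick whose tops slope from the sill up to 53 mm above the ledge at the hinge.
- hinge_line (a point): Middle of the flap's hinge pin, 100 behind the sill and 50 above the ledge; the pin runs along the bin's y.
- flap (a joint): Angle of the spring flap in rad: 0 = shut, sloping (27 degrees) from the hinge down and forward to the sill; it grows to at most 1.25 as the flap's lower edge swings inward and down, and reads 1.11 when the flap hangs vertical. A finger needs about 1 to 3 N. A spring shuts it when let go.
- flap_edge (a point): Middle of the flap's lower free edge, at the sill when shut. The flap is an aluminium plate 148 wide, 3 thick and 107 from hinge to edge.
- battery: The spent battery, a green and light grey cylinder 50 long and about 16 across, 23 g, lying across the ledge in the groove, its axis along the bin's y. Origin: on its side, 7.5 from the axis (it turns with the battery); y axis along its length. It rolls out of the groove when pushed toward the sill.
- battery_center (a point): Centre of the battery, about 8 above the ledge at the start.
- mug: Green and white mug, 86 across, 88 high, standing left of the bin. Origin: centre of its underside.
- tape: Roll of tape lying flat, 104 across, 25 high, right of the bin's front. Origin: centre of its underside.
- food_tin: Food tin, 57 across, 72 high, standing right of the bin. Origin: centre of its underside.

How it is judged:
By the outcome, as a careful person would: the job done as asked, in the order asked, and still so for the second after the job is handed in, with the robot touching nothing.
It also fails if it takes over 35 s, if anything falls off the work surface, if the arm or the gripper's body presses on something with over 40 N, if the wrist force passes 120 N, or if a joint passes its speed limit or range.

## Working session

There is one attempt and no reset: what is moved stays moved. The work goes in short steps, Python scripts to look and compute and a tool call to move; the robot and the scene stay as the last step left them, time stands still between calls to the robot, and variables do not carry over. Pictures are saved under pics/ and viewed, at most 10 in all, crops included, and the job is handed in when it is done.

Besides the shell and the picture viewer there is one more tool, called after "Request:" in YAML: its name, and indented under it one key for each argument. send_rows: Moves the arm, as the interface text tells. Its arguments: {"type":"object","properties":{"deltas":{"type":"array"},"force":{"type":"number"}},"required":["deltas"]}

```bash
mkdir -p pics; cat > h.py <<'E'
import numpy as np, cv2
from workcell import ctrl
def cam(n):
    c=ctrl.capture(n); f=c["frame"]; h=f.shape[0]
    fl=h/2/np.tan(np.radians(c["fovy"])/2)
    K=np.array([[fl,0,c["cx"]],[0,fl,c["cy"]],[0,0,1]]); return f,K,np.array(c["distortion"],float),np.array(c["world_from_camera"])
def ray(C,uv):
    f,K,d,T=C; p=cv2.undistortPoints(np.array(uv,float).reshape(-1,1,2),K,d).reshape(-1,2)
    return T[:3,3],np.c_[p,np.ones(len(p))]@T[:3,:3].T
def onz(C,uv,z):
    o,r=ray(C,uv); return o+r*((z-o[2])/r[:,2])[:,None]
def proj(C,P):
    f,K,d,T=C; R=T[:3,:3].T; return cv2.projectPoints(np.array(P,float).reshape(-1,3),cv2.Rodrigues(R)[0],-R@T[:3,3],K,d)[0].reshape(-1,2)
E
python3 - <<'E'
from h import *
print(ctrl.read_state())
for n in("scene","top"):
    C=cam(n); cv2.imwrite(f"pics/{n}0.png",C[0][:,:,::-1]); print(n,C[1:],)
E
```

```text
{'t': 0.0, 'qpos': array([ 7.28808933e+01,  1.49366291e+01, -7.98401313e+00,  6.71901157e+01,
       -7.41303943e-04,  9.00004708e+01]), 'joint_vel': array([-0.03245909, -0.04403786, -0.04448117,  0.02639168,  0.07183771,
        0.03025295]), 'joint_efforts': array([-7.14646849e-04, -4.05681360e+01,  2.53921974e+01,  1.88988342e-02,
       -1.13908679e-04,  7.82112892e-06]), 'ee_pos': array([154.38754585, 501.23884294, 303.06808709]), 'tool_rot': array([-1.79889242e+02,  7.42212688e-04,  1.62880424e+02]), 'wrist_force': array([-0.04663951, -0.23632415, -1.5052358 ]), 'torque': array([-0.02179057,  0.03068358,  0.02655252]), 'finger_force': 0.0, 'finger_gap': 85.24379613218629}
scene (array([[422.22025703,   0.        , 282.35983055],
       [  0.        , 422.22025703, 209.27184003],
       [  0.        ,   0.        ,   1.        ]]), array([-0.06960329,  0.        ,  0.        ,  0.        ,  0.        ]), array([[ 8.73086697e-01, -3.87661503e-01,  2.95699473e-01,
         2.37457310e+02],
       [-4.87523021e-01, -6.86171499e-01,  5.39898119e-01,
        -4.64957751e+02],
       [-6.39716553e-03, -6.15538166e-01, -7.88081114e-01,
         8.98096851e+02],
       [ 0.00000000e+00,  0.00000000e+00,  0.00000000e+00,
         1.00000000e+00]]))
top (array([[443.14684725,   0.        , 274.6122806 ],
       [  0.        , 443.14684725, 211.5575631 ],
       [  0.        ,   0.        ,   1.        ]]), array([-0.03963146,  0.        ,  0.        ,  0.        ,  0.        ]), array([[-2.12356335e-02, -9.88721604e-01,  1.48251938e-01,
         4.20641905e+02],
       [-9.99495496e-01,  1.74920377e-02, -2.65100376e-02,
         7.92839209e+01],
       [ 2.36178184e-02, -1.48740102e-01, -9.88594245e-01,
         1.01462116e+03],
       [ 0.00000000e+00,  0.00000000e+00,  0.00000000e+00,
         1.00000000e+00]]))
```

View pics/scene0.png

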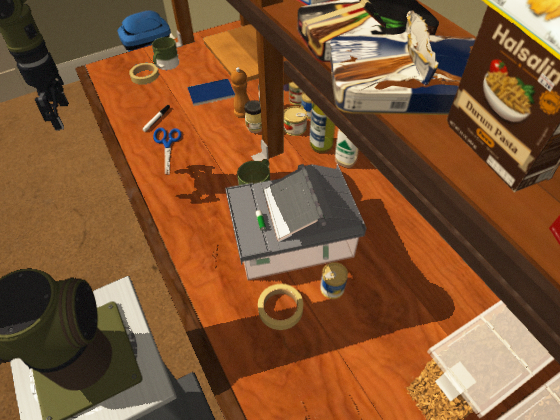

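View pics/top0.png

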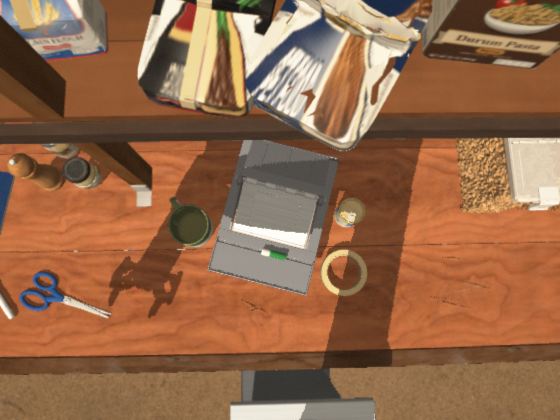

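The scene picture shows the bin at about (295,220) with the battery at (261,219). In the top picture the bin spans (210–338, 138–293), with the battery at (273,254), the mug at (190,225), the tape at (344,272) and the tin at (349,212). A shelf edge lies above the rear, at row 130.

```bash
python3 - <<'E'
import cv2
a=cv2.imread("pics/top0.png")[130:300,200:345]; b=cv2.imread("pics/scene0.png")[160:280,220:370]
cv2.imwrite("pics/topc.png",cv2.resize(a,None,fx=3.5,fy=3.5,interpolation=2)); cv2.imwrite("pics/scc.png",cv2.resize(b,None,fx=4.8,fy=4.8,interpolation=2))
E
```

```text
(no output)
```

View pics/topc.png

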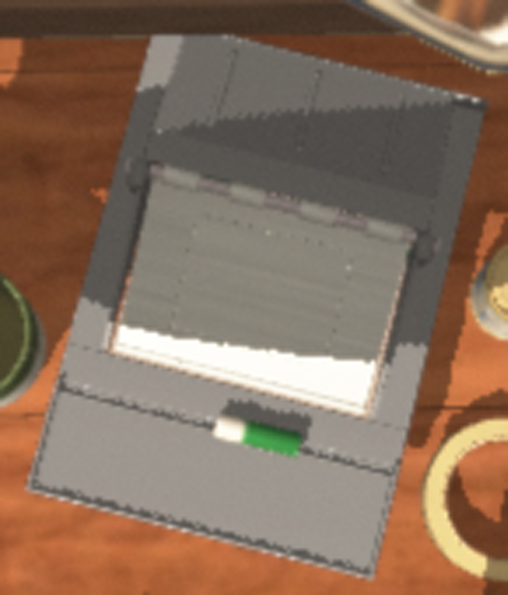

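View pics/scc.png

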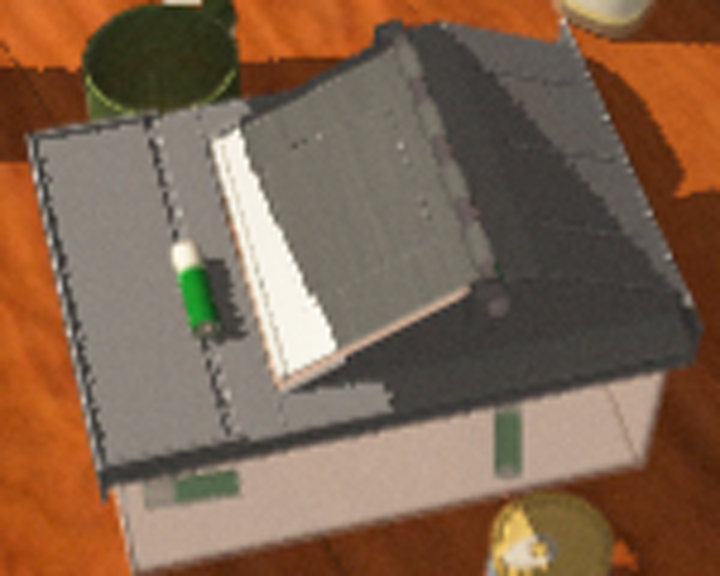

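The crops show the battery at crop pixels (258,436) in top and (197,285) in scene. The groove ends, flap corners and ledge corners are clear in both views.

```bash
python3 - <<'E'
from h import *
A=cam("top"); B=cam("scene")
t=lambda L:np.array(L,float)/3.5+[200,130]-.36
s=lambda L:np.array(L,float)/4.8+[220,160]-.4
names="frontL frontR groL groR sillL sillR bat".split()
tp=t([(30,490),(373,577),(62,388),(395,470),(113,352),(370,413),(258,436)])
sp=s([(33,137),(105,488),(152,118),(230,435),(212,140),(283,385),(197,285)])
zs=[125,125,121,121,121,121,129]
oa,ra=ray(A,tp); ob,rb=ray(B,sp)
for i,n in enumerate(names):
    k=np.linalg.lstsq(np.c_[ra[i],-rb[i]],ob-oa,rcond=None)[0]; p=oa+k[0]*ra[i]; q=ob+k[1]*rb[i]
    print(n,onz(A,tp[i:i+1],zs[i])[0].round(1),onz(B,sp[i:i+1],zs[i])[0].round(1),"tri",((p+q)/2).round(1),np.linalg.norm(p-q).round(1))
# battery green+white by mask
for C,nm,(x0,y0,x1,y1) in((A,"top",(255,245,295,270)),(B,"scene",(250,205,272,235))):
    f=C[0][y0:y1,x0:x1]; h=cv2.cvtColor(f,cv2.COLOR_RGB2HSV); m=(h[...,0]>45)&(h[...,0]<80)&(h[...,1]>100)
    v,u=np.nonzero(m); print(nm,len(u),onz(C,[[u.mean()+x0,v.mean()+y0]],129).round(1))
# tin, mug, tape, shelf edge
for n,p,z in(("mug",(190,222),88),("tin",(349,211),72),("tape",(344,272),25)): print(n,onz(A,[p],z).round(1))
for z in(300,400,500,600): print("shelf z",z,onz(A,[(230,142),(420,135)],z).round(0).tolist(), proj(B,onz(A,[(230,142),(420,135)],z)).round(0).tolist())
E
```

```text
frontL [439.7 189.9 125. ] [441.3 188.1 125. ] tri [440.7 189.8 123.4] 2.1
frontR [386.8  -3.7 125. ] [383.6 -15.  125. ] tri [386.4  -5.3 108.5] 0.6
groL [497.7 172.  121. ] [500.7 173.1 121. ] tri [498.7 171.3 123.6] 2.4
groR [446.9 -18.6 121. ] [445.9 -15.3 121. ] tri [445.8 -17.8 124.8] 2.0
sillL [518.  142.5 121. ] [520.5 144.8 121. ] tri [518.3 142.  124.9] 1.6
sillR [479.9  -5.2 121. ] [479.9  -3.3 121. ] tri [479.4  -4.9 123.5] 0.6
bat [467.5  59.9 129. ] [469.4  61.8 129. ] tri [467.9  59.7 132.2] 1.1
top 93 [[466.   51.8 129. ]]
scene 67 [[466.5  56.1 129. ]]
mug [[540.6 232.7  88. ]]
tin [[ 560.4 -107.    72. ]]
tape [[430.3 -98.8  25. ]]
shelf z 300 [[646.0, 132.0, 300.0], [655.0, -190.0, 300.0]] [[314.0, 117.0], [414.0, 219.0]]
shelf z 400 [[615.0, 125.0, 400.0], [622.0, -152.0, 400.0]] [[305.0, 85.0], [398.0, 174.0]]
shelf z 500 [[583.0, 117.0, 500.0], [589.0, -114.0, 500.0]] [[294.0, 44.0], [378.0, 118.0]]
shelf z 600 [[552.0, 110.0, 600.0], [557.0, -77.0, 600.0]] [[280.0, -7.0], [353.0, 49.0]]
```

Request:
send_rows:
  deltas:
    - {"dp": [-0.02, -0.015, 0], "roll": 4, "gripper": 1}
    - {"dp": [-0.06, -0.043, 0], "roll": 12, "gripper": 1}
    - {"dp": [-0.105, -0.075, 0], "roll": 20, "gripper": 1}
    - {"dp": [-0.15, -0.107, 0], "roll": 29, "gripper": 1}
    - {"dp": [-0.195, -0.14, 0], "roll": 38, "gripper": 1}
    - {"dp": [-0.24, -0.172, 0], "roll": 47, "gripper": 1}
    - {"dp": [-0.285, -0.204, 0], "roll": 56, "gripper": 1}
    - {"dp": [-0.33, -0.236, 0], "roll": 65, "gripper": 1}
    - {"dp": [-0.375, -0.268, 0], "roll": 73, "gripper": 1}
    - {"dp": [-0.415, -0.297, 0], "roll": 80, "gripper": 1}
    - {"dp": [-0.445, -0.318, 0], "roll": 86, "gripper": 1}
    - {"dp": [-0.458, -0.328, 0], "roll": 88, "gripper": 1}

```text
t: 1.7
ee_pos: [496.6, 51.9, 303.6]
tool_rot: [-180.0, 0.0, 74.7]
wrist_force: [0.2, 0.6, 0.1]
finger_gap: 85.3
finger_force: 0.0
```

```bash
python3 - <<'E'
from h import *
s=ctrl.read_state()
for k in("t","qpos","ee_pos","tool_rot","wrist_force","finger_gap"): print(k,s[k])
a,b=cam("scene"),cam("wrist")
cv2.imwrite("pics/w1.png",b[0][:,:,::-1]); cv2.imwrite("pics/s1.png",a[0][:,:,::-1])
print(b[1:])
E
```

```text
t 1.7
qpos [ 5.96902070e+00  1.23991734e+01 -1.13421085e+01  6.62761551e+01
  2.74923355e-03  1.11276264e+02]
ee_pos [496.56958412  51.93208028 303.58414163]
tool_rot [-1.79982754e+02  3.76542816e-03  7.46927573e+01]
wrist_force [0.19681749 0.62193123 0.10337536]
finger_gap 85.25632183458765
(array([[323.68746966,   0.        , 280.64921516],
       [  0.        , 323.68746966, 209.02002767],
       [  0.        ,   0.        ,   1.        ]]), array([-0.05784611,  0.        ,  0.        ,  0.        ,  0.        ]), array([[ 9.64204407e-01, -2.55349003e-01, -7.14615219e-02,
         5.14459863e+02],
       [-2.65159621e-01, -9.28031082e-01, -2.61627000e-01,
         1.16704934e+02],
       [ 4.87680022e-04,  2.71210616e-01, -9.62519903e-01,
         3.73090391e+02],
       [ 0.00000000e+00,  0.00000000e+00,  0.00000000e+00,
         1.00000000e+00]]))
```

View pics/w1.png

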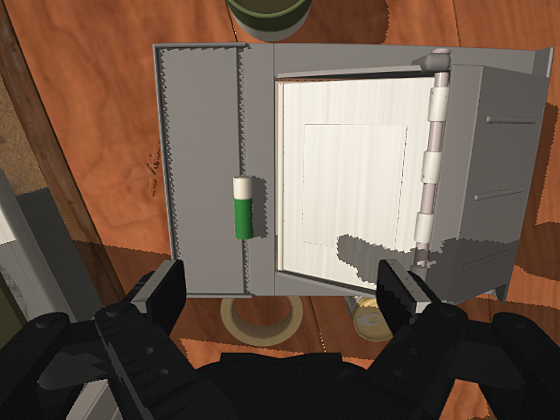

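View pics/s1.png

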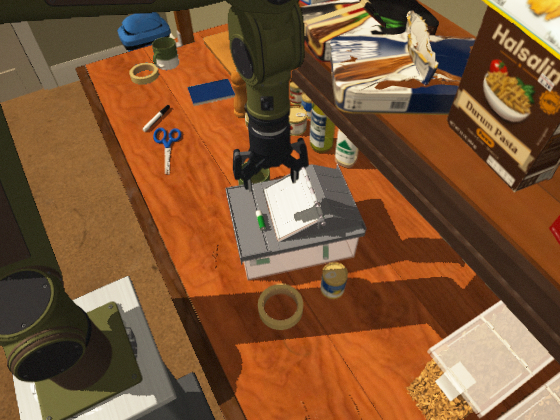

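The wrist picture shows the battery from (242,178) to (243,238), the flap edge at column 276–280, and the hinge at column 430–440. The fingertips end near (172,262) and (390,262). The scene picture shows the gripper above the bin and clear of the shelf.

```bash
python3 - <<'E'
from h import *
C=cam("wrist"); s=ctrl.read_state(); 
y=np.radians(s["tool_rot"][2]); X=np.array([np.sin(y),-np.cos(y)]); Y=np.array([np.cos(y),np.sin(y)])
def rel(p): d=p[:2]-s["ee_pos"][:2]; return (d@X).round(1),(d@Y).round(1)
for n,uv,z in(("batA",(243,178),129),("batB",(243,238),129),("bat",(243,208),129),("groL",(241,48),121),("groR",(247,293),121),("sillL",(276,82),121),("sillR",(280,270),121),("hingeL",(441,65),174),("hingeR",(420,265),174)):
    p=onz(C,[uv],z)[0]; print(n,p.round(1),rel(p))
for d in(55,60,65,73): 
  for q in(42.5,-42.5): print(d,q,proj(C,np.r_[s["ee_pos"][:2]+X*q+Y*11,s["ee_pos"][2]-d]).round(0),proj(C,np.r_[s["ee_pos"][:2]+X*q-Y*11,s["ee_pos"][2]-d]).round(0))
E
```

```text
batA [473.9  83.1 129. ] (np.float64(-28.5), np.float64(23.0))
batB [459.5  36.4 129. ] (np.float64(-30.2), np.float64(-25.8))
bat [466.9  60.4 129. ] (np.float64(-29.3), np.float64(-0.8))
groL [498.7 173.3 121. ] (np.float64(-28.1), np.float64(116.6))
groR [446.  -16.4 121. ] (np.float64(-29.5), np.float64(-80.4))
sillL [516.7 144.1 121. ] (np.float64(-3.0), np.float64(93.0))
sillR [479.8  -2.5 121. ] (np.float64(-0.5), np.float64(-58.1))
hingeL [611.4 123.5 174. ] (np.float64(93.8), np.float64(97.8))
hingeR [579.6   0.9 174. ] (np.float64(95.0), np.float64(-28.8))
55 42.5 [[381. 257.]] [[377. 303.]]
55 -42.5 [[179. 257.]] [[184. 303.]]
60 42.5 [[378. 252.]] [[374. 297.]]
60 -42.5 [[182. 252.]] [[187. 297.]]
65 42.5 [[375. 248.]] [[371. 291.]]
65 -42.5 [[185. 248.]] [[190. 291.]]
73 42.5 [[370. 241.]] [[366. 283.]]
73 -42.5 [[190. 241.]] [[194. 283.]]
```

Request:
send_rows:
  deltas:
    - {"dp": [0, 0, 0.015], "roll": 0, "gripper": 1}
    - {"dp": [0, 0, 0.035], "roll": 0, "gripper": 1}
    - {"dp": [0, 0, 0.055], "roll": 0, "gripper": 1}
    - {"dp": [0, 0, 0.07], "roll": 0, "gripper": 1}
    - {"dp": [0, 0, 0.08], "roll": 0, "gripper": 1}
    - {"dp": [0, 0, 0.09], "roll": 0, "gripper": 1}
    - {"dp": [0, 0, 0.098], "roll": 0, "gripper": 1}
    - {"dp": [0, 0, 0.105], "roll": 0, "gripper": 1}
    - {"dp": [0, 0, 0.109], "roll": 0, "gripper": 1}
    - {"dp": [0, 0, 0.112], "roll": 0, "gripper": 1}
    - {"dp": [0, 0, 0.115], "roll": 0, "gripper": 1}
    - {"dp": [0, 0, 0.115], "roll": 0, "gripper": 1}

```text
t: 3.35
ee_pos: [495.5, 53.4, 188.7]
tool_rot: [-180.0, 0.0, 74.9]
wrist_force: [-0.1, 0.0, 0.8]
finger_gap: 85.3
finger_force: 0.6
```

```bash
python3 - <<'E'
from h import *
b=cam("wrist"); a=cam("scene")
cv2.imwrite("pics/w2.png",b[0][:,:,::-1]); cv2.imwrite("pics/s2.png",cv2.resize(a[0][130:290,210:380,::-1],None,fx=3.5,fy=3.5))
E
```

```text
(no output)
```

View pics/w2.png

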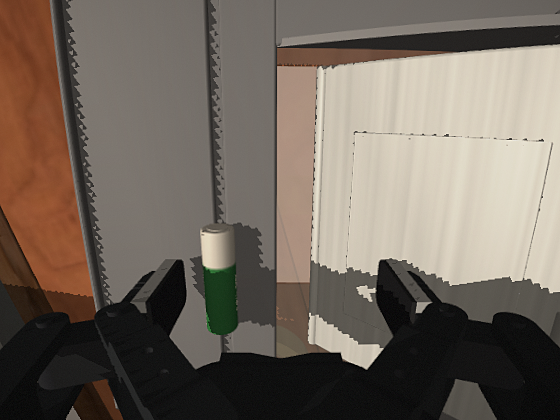

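View pics/s2.png

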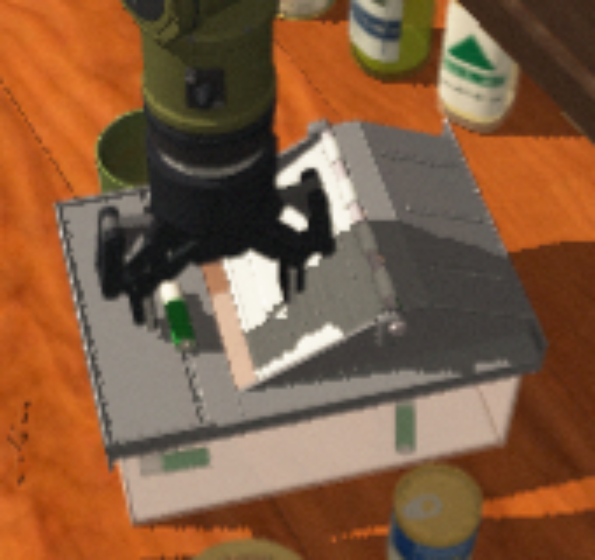

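The wrist picture shows the flap partly open, with its edge at column 317 and the sill at column 276. The battery at (219,280) is untouched, and the finger elbows bulge outward to column 545. The scene crop puts the rear fingertip at (293,300) and its elbow at (330,250). I need the elbow's clearance to the hinge before advancing.

```bash
python3 - <<'E'
from h import *
B=cam("scene");W=cam("wrist"); s=ctrl.read_state(); print(s["ee_pos"],s["tool_rot"])
y=np.radians(s["tool_rot"][2]); X=np.r_[np.sin(y),-np.cos(y),0]; N=np.r_[np.cos(y),np.sin(y),0]
def hit(C,uv,off):
    o,r=ray(C,[uv]); r=r[0]; p=o+r*((off-(o-s["ee_pos"])@N)/(r@N)); d=p-s["ee_pos"]; return (d@X).round(1),d[2].round(1)
c=lambda x,y:(210+x/3.5-.4,130+y/3.5-.4)
for n,p in dict(tip=(293,300),elbowlow=(330,250),elbowtopR=(320,172),leftlow=(108,292),lefttip=(140,320),lefttop=(105,212)).items():
    print(n,[hit(B,c(*p),o) for o in(-11,0,11)])
for n,p in dict(tip=(390,262),tipR=(430,305),bolt=(510,318),outer=(545,335),leftouter=(5,335)).items(): print("w",n,[hit(W,p,o) for o in(-11,0,11)])
# flap edge angle: wrist px line of flap edge
for z in (121,110,100,90): print(z,[(d:=onz(W,[q],z)[0]-s["ee_pos"])@X for q in((320,66),(312,345),(276,100))])
E
```

```text
[495.44937652  53.4544816  188.88418381] [-1.79971718e+02  4.62820570e-03  7.48801741e+01]
tip [(np.float64(46.2), np.float64(-54.4)), (np.float64(49.3), np.float64(-69.5)), (np.float64(52.5), np.float64(-84.6))]
elbowlow [(np.float64(69.5), np.float64(-10.2)), (np.float64(73.2), np.float64(-24.4)), (np.float64(76.8), np.float64(-38.6))]
elbowtopR [(np.float64(60.8), np.float64(65.0)), (np.float64(64.3), np.float64(52.2)), (np.float64(67.7), np.float64(39.5))]
leftlow [(np.float64(-71.7), np.float64(-7.9)), (np.float64(-70.9), np.float64(-22.0)), (np.float64(-70.1), np.float64(-36.2))]
lefttip [(np.float64(-54.1), np.float64(-42.6)), (np.float64(-53.0), np.float64(-57.5)), (np.float64(-51.8), np.float64(-72.3))]
lefttop [(np.float64(-67.1), np.float64(66.1)), (np.float64(-66.2), np.float64(53.3)), (np.float64(-65.3), np.float64(40.6))]
w tip [(np.float64(61.5), np.float64(-98.4)), (np.float64(52.8), np.float64(-74.9)), (np.float64(44.1), np.float64(-51.3))]
w tipR [(np.float64(65.0), np.float64(-53.8)), (np.float64(55.8), np.float64(-36.5)), (np.float64(46.7), np.float64(-19.2))]
w bolt [(np.float64(94.5), np.float64(-42.7)), (np.float64(81.2), np.float64(-26.9)), (np.float64(67.9), np.float64(-11.2))]
w outer [(np.float64(100.9), np.float64(-30.9)), (np.float64(86.7), np.float64(-16.8)), (np.float64(72.5), np.float64(-2.7))]
w leftouter [(np.float64(-107.0), np.float64(-30.5)), (np.float64(-92.1), np.float64(-16.5)), (np.float64(-77.2), np.float64(-2.5))]
121 [np.float64(14.950135434947759), np.float64(15.136549343854359), np.float64(-2.552706346162747)]
110 [np.float64(16.191442644110577), np.float64(16.39277636201551), np.float64(-2.7122552095649213)]
100 [np.float64(17.319903743349506), np.float64(17.534800923980256), np.float64(-2.8572996308396883)]
90 [np.float64(18.44836484258844), np.float64(18.676825485944946), np.float64(-3.002344052114459)]
```

Request:
send_rows:
  deltas:
    - {"dp": [0, 0.002, 0.0015], "roll": 0, "gripper": 1}
    - {"dp": [0, 0.004, 0.003], "roll": 0, "gripper": 1}
    - {"dp": [0, 0.006, 0.003], "roll": 0, "gripper": 1}
    - {"dp": [0, 0.008, 0.003], "roll": 0, "gripper": 1}
    - {"dp": [0, 0.01, 0.003], "roll": 0, "gripper": 1}
    - {"dp": [0, 0.012, 0.003], "roll": 0, "gripper": 1}
    - {"dp": [0, 0.012, 0.003], "roll": 0, "gripper": 1}

```text
t: 4.42
ee_pos: [507.5, 50.2, 185.9]
tool_rot: [180.0, 0.0, 74.9]
wrist_force: [-1.7, -0.1, 0.8]
finger_gap: 85.5
finger_force: 0.9
```

```bash
python3 - <<'E'
from h import *
b=cam("wrist"); a=cam("scene")
w=b[0][:,:,::-1]; s=cv2.resize(a[0][130:270,220:380,::-1],(480,420))
cv2.imwrite("pics/3.png",cv2.resize(np.hstack([w[:,130:],s]),(800,370)))
cv2.imwrite("pics/w3.png",w)
E
```

```text
(no output)
```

View pics/3.png

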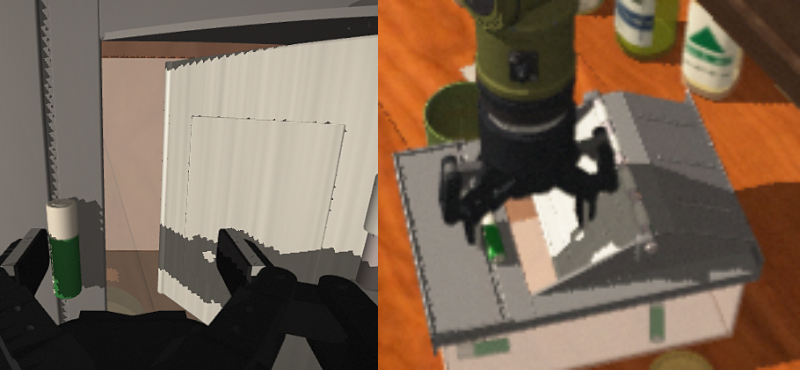

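The combined picture shows the flap well open: its edge is at combo column 165 and the sill at column 101. The front pad is at the battery (64,250), which is still on the ledge.

```bash
python3 - <<'E'
from h import *
W=cam("wrist"); s=ctrl.read_state(); print(s["t"],s["ee_pos"])
y=np.radians(s["tool_rot"][2]); X=np.r_[np.sin(y),-np.cos(y),0]
S=np.r_[497,70.2,0]
f=lambda u:(130+u[0]*910/800, u[1]*420/370)
o,r=ray(W,[f((164,180))]);r=r[0]
# intersect ray with circle radius 107..111 about hinge (100,171) in (x rel sill,z)
a=np.array([(o-S)@X-100,o[2]-171]); b=np.array([r@X,r[2]])
for R in(107,111):
    k=np.roots([b@b,2*a@b,a@a-R*R]).max(); p=a+k*b; print("flap",R,p+[100,0],np.degrees(np.arctan2(-p[1],-p[0]))-26.6)
for n,u,z in(("sill",f((101,150)),121),("bat",f((64,250)),129)): print(n,(onz(W,[u],z)[0]-S)@X)
E
```

```text
4.575 [507.4242563   50.27604622 186.03821299]
flap 107 [ 34.01114005 -84.22867898] 25.32311734529476
flap 111 [ 34.64082166 -89.7172102 ] 27.326582417432206
sill -0.3193340671648406
bat -19.431377206621985
```

Request:
send_rows:
  deltas:
    - {"dp": [0, 0.002, 0.001], "roll": 0, "gripper": 1}
    - {"dp": [0, 0.004, 0.002], "roll": 0, "gripper": 1}
    - {"dp": [0, 0.004, 0.002], "roll": 0, "gripper": 1}
    - {"dp": [0, 0.004, 0.001], "roll": 0, "gripper": 0.96}
    - {"dp": [0, 0.006, 0], "roll": 0, "gripper": 0.93}
    - {"dp": [0, 0.007, -0.0005], "roll": 0, "gripper": 0.93}
  force: 20

```text
t: 5.32
ee_pos: [513.9, 48.5, 186.4]
tool_rot: [-180.0, -0.0, 74.9]
wrist_force: [-2.1, 0.5, 0.3]
finger_gap: 79.6
finger_force: 1.1
```

```bash
python3 - <<'E'
from h import *
W=cam("wrist"); s=ctrl.read_state(); print(s["t"],s["ee_pos"],s["wrist_force"],s["finger_gap"])
y=np.radians(s["tool_rot"][2]); X=np.r_[np.sin(y),-np.cos(y),0]; S=np.r_[497,70.2,0]
cv2.imwrite("pics/w4.png",W[0][:,:,::-1])
h=cv2.cvtColor(W[0],cv2.COLOR_RGB2HSV); m=((h[...,0]>45)&(h[...,0]<80)&(h[...,1]>120)).astype(np.uint8)
n,l,st,c=cv2.connectedComponentsWithStats(m)
for i in range(1,n):
    if st[i,4]>100: print(st[i],c[i],[((onz(W,[c[i]],z)[0]-S)@X).round(1) for z in(129,11)])
E
```

```text
5.375 [514.0401769   48.48516065 186.4091173 ] [-2.4332499   0.44245197 -0.37288496] 79.38282010680747
[ 192  267   36   71 1736] [211.29781106 302.40322581] [np.float64(-9.7), np.float64(-38.6)]
```

Request:
send_rows:
  deltas:
    - {"dp": [0, 0.0015, -0.001], "roll": 0, "gripper": 0.89}
    - {"dp": [0, 0.003, -0.002], "roll": 0, "gripper": 0.86}
    - {"dp": [0, 0.0045, -0.003], "roll": 0, "gripper": 0.83}
    - {"dp": [0, 0.0055, -0.0035], "roll": 0, "gripper": 0.8}
    - {"dp": [0, 0.007, -0.0045], "roll": 0, "gripper": 0.77}
    - {"dp": [0, 0.008, -0.005], "roll": 0, "gripper": 0.74}
    - {"dp": [0, 0.009, -0.006], "roll": 0, "gripper": 0.71}
    - {"dp": [0, 0.0105, -0.0065], "roll": 0, "gripper": 0.68}
    - {"dp": [0, 0.0105, -0.0065], "roll": 0, "gripper": 0.68}
    - {"dp": [0, 0.0105, -0.0065], "roll": 0, "gripper": 0.68}

```text
t: 6.62
ee_pos: [524.2, 45.7, 192.9]
tool_rot: [-180.0, 0.0, 74.9]
wrist_force: [-2.5, -0.1, 0.7]
finger_gap: 57.7
finger_force: 1.1
```

```bash
python3 - <<'E'
from h import *
W=cam("wrist"); s=ctrl.read_state(); print(s["t"],s["ee_pos"],s["wrist_force"],s["finger_gap"])
y=np.radians(s["tool_rot"][2]); X=np.r_[np.sin(y),-np.cos(y),0]; S=np.r_[497,70.2,0]
cv2.imwrite("pics/w5.png",W[0][:,:,::-1])
h=cv2.cvtColor(W[0],cv2.COLOR_RGB2HSV); m=((h[...,0]>45)&(h[...,0]<80)&(h[...,1]>80)).astype(np.uint8)
n,l,st,c=cv2.connectedComponentsWithStats(m)
for i in range(1,n):
    if st[i,4]>60: print(st[i],c[i],[((onz(W,[c[i]],z)[0]-S)@X).round(1) for z in(129,11)])
E
```

```text
6.675 [524.13951003  45.74714963 192.86336499] [-3.29295316  0.82863652  0.29596848] 58.102134721626676
[215 243   9  17  97] [218.48453608 249.46391753] [np.float64(4.3), np.float64(-20.3)]
```

View pics/w5.png

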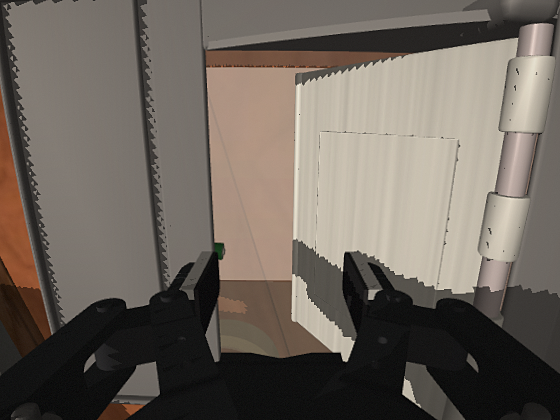

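The picture shows the ledge empty and the flap held open. A green sliver at (218,250) lies below the sill line, inside the bin. I'll check the other views by colour mask before withdrawing.

```bash
python3 - <<'E'
from h import *
def comps(f,box,tag):
    x0,y0,x1,y1=box; h=cv2.cvtColor(f[y0:y1,x0:x1],cv2.COLOR_RGB2HSV); m=((h[...,0]>45)&(h[...,0]<85)&(h[...,1]>70)).astype(np.uint8)
    n,l,st,c=cv2.connectedComponentsWithStats(m)
    print(tag,[(st[i,4],(c[i]+[x0,y0]).round(0).tolist()) for i in range(1,n) if st[i,4]>5])
for nm in("scene","top"):
    box=(225,165,370,285) if nm=="scene" else (205,135,340,300)
    comps(cv2.imread(f"pics/{nm}0.png")[:,:,::-1].copy(),box,nm+" before"); C=cam(nm); comps(C[0],box,nm+" now")
for k in(2,3,4,5): comps(cv2.imread(f"pics/w{k}.png")[:,:,::-1].copy(),(150,0,400,400),f"w{k}")
W=cam("wrist")
S=np.r_[497,70.2,0]
for z in(11,30,60,100,121): p=onz(W,[(218,250)],z)[0]-S; print(z,p@[.965,-.261,0],p@[.261,.965,0])
E
```

```text
scene before [(np.int32(79), [261.0, 221.0])]
scene now []
top before [(np.int32(111), [277.0, 255.0])]
top now []
w2 [(np.int32(2028), [220.0, 300.0])]
w3 [(np.int32(2091), [205.0, 303.0])]
w4 [(np.int32(1925), [211.0, 302.0])]
w5 [(np.int32(99), [219.0, 250.0])]
11 -20.71569652587685 -55.28917422529139
30 -16.73553587254898 -47.25808234970038
60 -10.451071683083947 -34.577410967188285
100 -2.0717860971305706 -17.669849123838823
121 2.3273388354949835 -8.793379156080343
```

Request:
send_rows:
  deltas:
    - {"dp": [0, -0.004, -0.004], "roll": 0, "gripper": 0.68}
    - {"dp": [0, -0.012, -0.006], "roll": 0, "gripper": 0.68}
    - {"dp": [0, -0.012, -0.006], "roll": 0, "gripper": 0.68}

```text
t: 7.2
ee_pos: [512.6, 49.0, 199.6]
tool_rot: [179.9, -0.0, 74.9]
wrist_force: [-0.9, -0.2, 0.3]
finger_gap: 58.0
finger_force: 0.7
```

```bash
python3 - <<'E'
from h import *
W=cam("wrist"); s=ctrl.read_state(); print(s["t"],s["ee_pos"],s["wrist_force"])
h=cv2.cvtColor(W[0],cv2.COLOR_RGB2HSV); m=((h[...,0]>45)&(h[...,0]<85)&(h[...,1]>70)).astype(np.uint8)
n,l,st,c=cv2.connectedComponentsWithStats(m); S=np.r_[497,70.2,0]
for i in range(1,n):
    if st[i,4]>20:
        print(st[i],c[i])
        for z in(11,60,100,121): p=onz(W,[c[i]],z)[0]-S; print(z,p@[.965,-.261,0],p@[.261,.965,0])
E
```

```text
7.25 [512.69738192  48.9900469  199.42960096] [-1.17490656  0.57371497  1.03234799]
```

Request:
send_rows:
  deltas:
    - {"dp": [0, 0, -0.006], "roll": 0, "gripper": 0.68}
    - {"dp": [0, 0, -0.014], "roll": 0, "gripper": 0.68}
    - {"dp": [0, 0, -0.024], "roll": 0, "gripper": 0.68}
    - {"dp": [0, 0, -0.036], "roll": 0, "gripper": 0.68}
    - {"dp": [0, -0.01, -0.055], "roll": 0, "gripper": 0.68}
    - {"dp": [0, -0.03, -0.08], "roll": 0, "gripper": 0.68}
    - {"dp": [0, -0.06, -0.105], "roll": 0, "gripper": 0.68}
    - {"dp": [0, -0.09, -0.12], "roll": 0, "gripper": 0.68}
    - {"dp": [0, -0.11, -0.13], "roll": 0, "gripper": 0.68}
    - {"dp": [0, -0.12, -0.13], "roll": 0, "gripper": 0.68}
    - {"dp": [0, -0.12, -0.13], "roll": 0, "gripper": 0.68}

```text
t: 8.62
ee_pos: [396.5, 80.2, 328.7]
tool_rot: [180.0, 0.0, 74.9]
wrist_force: [-0.4, 0.1, 0.3]
finger_gap: 58.2
finger_force: 0.0
```

```bash
python3 - <<'E'
from h import *
s=ctrl.read_state(); print(s["t"],s["ee_pos"],s["wrist_force"])
for nm in("scene","top"):
    C=cam(nm); f0=cv2.imread(f"pics/{nm}0.png")[:,:,::-1]; cv2.imwrite(f"pics/{nm}9.png",C[0][:,:,::-1])
    # flap edge: shut edge should show white/grey, not pinkish interior
    p=proj(C,[np.r_[497+d*.965+v*.261,70.2-d*.261+v*.965,121+d*.5] for d in(8,20,40) for v in(-60,-30,0,30,60)]).round().astype(int)
    print(nm,[(f0[v,u].tolist(),C[0][v,u].tolist()) for u,v in p])
    for n,P in dict(mug=(540,232,88),tin=(560,-107,72),tape=(430,-98.8,25)).items():
        u,v=proj(C,P)[0].round().astype(int); d=np.abs(f0[v-22:v+22,u-22:u+22].astype(int)-C[0][v-22:v+22,u-22:u+22]).mean(); print(n,d.round(1))
E
```

```text
8.625 [396.50543578  80.24322822 328.68018339] [-0.44683397  0.09598676  0.32226554]
scene [([247, 244, 234], [123, 118, 106]), ([247, 243, 233], [249, 246, 237]), ([246, 242, 232], [249, 247, 238]), ([244, 241, 230], [248, 245, 235]), ([230, 224, 205], [233, 228, 210]), ([248, 245, 235], [123, 120, 104]), ([247, 244, 233], [250, 247, 238]), ([241, 237, 226], [250, 247, 238]), ([119, 111, 102], [247, 244, 234]), ([117, 111, 100], [246, 242, 231]), ([121, 115, 105], [126, 119, 109]), ([118, 113, 103], [250, 247, 238]), ([120, 117, 104], [250, 247, 238]), ([119, 116, 104], [249, 246, 237]), ([118, 114, 105], [248, 245, 235])]
mug 24.9
tin 20.7
tape 12.9
top [([253, 251, 244], [52, 50, 34]), ([253, 252, 246], [253, 252, 246]), ([253, 251, 244], [252, 251, 244]), ([254, 253, 248], [254, 252, 247]), ([250, 247, 237], [249, 246, 236]), ([253, 252, 247], [90, 86, 79]), ([251, 249, 240], [251, 249, 240]), ([253, 252, 246], [254, 253, 248]), ([162, 157, 143], [254, 253, 248]), ([138, 133, 122], [254, 253, 248]), ([140, 136, 124], [139, 133, 122]), ([136, 131, 120], [254, 253, 249]), ([139, 133, 122], [254, 254, 250]), ([140, 133, 122], [254, 254, 251]), ([137, 132, 122], [254, 254, 251])]
mug 11.4
tin 17.0
tape 20.5
```

```bash
python3 -c "
from workcell import ctrl
print(ctrl.close_job())"
```

```text
the job is handed in; nothing more can be done
None
```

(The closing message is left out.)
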